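# Swing a slotted rail round a bench post and park it in its bay

### The job

Put the slotted aluminium rail away in its blue parking bay, green end first, by pushing it along the bench with the fingertips: push one end to swing the rail round past the short post until its green end points into the bay, then push the other end until the rail is fully home against the stop inside. Keep the rail flat on the bench, never lifted or tipped, and leave the film roll, vial, tape roll, petri dish and yellow-capped bottle where they stand.

Things in the scene. Friction and masses are not known exactly. Their poses are not given: they have to be found in the camera images.
- rail: loose slotted aluminium rail, 30 x 30 mm square, 260 mm long, about 0.25 kg, lying flat, orange cap on one end, green on the other. Origin: centre of its underside; y along its length to the orange end (ends at y = +/-130 mm), z up. Starts roughly across the bay's axis (70 to 115 degrees), farther from the bay than the post is, green end nearest the robot. The green end goes in first
- rail_green_end (a point): middle of the rail's green end face, at its lower edge (bench height), 130 mm from the rail's origin
- bay: fixed floorless U of blue bars, 25 mm high, 10 mm thick. Origin: middle of its mouth, at bench height; y points into the bay (roughly to the robot's left), x roughly away from the robot. Inner walls at x = +/-20 mm from y = 60 mm on (5 mm play each side of the rail), flared at 27 degrees to about +/-50 mm at the mouth. When home, half the rail sticks out, its centre near x = 0, y = 10 mm
- bay_stop (a point): middle of the rubber face of the stop inside the bay, at bench height, 140 mm in from the mouth: the rail's green end must meet it
- post: fixed upright steel post, 20 mm across with a yellow cap, 52 mm high, on a round flange 36 mm across, 8 mm high. Origin: centre of its foot. About 195 mm before the bay's mouth and 62 mm from the bay's axis, on the side away from the robot. The rail passes between it and the robot, with about 29 mm between flange and a rail on the bay's axis
- film_roll: bystander: white roll of sealing film standing on end, 62 mm across, 50 mm high, beyond the post and the bay; origin at the centre of its underside
- vial: bystander: small sample vial with a blue cap, 20 mm across, 48 mm high, between the bay and the robot; origin at the centre of its underside
- tape_roll: bystander: roll of beige paper tape lying flat, 82 mm across, 19 mm high, to the right of the rail; origin at the centre of its underside
- petri_dish: bystander: flat covered petri dish, 90 mm across, 17 mm high, to the right; origin at the centre of its underside
- bottle: bystander: small white bottle with a yellow cap, 37 mm across, 88 mm high, to the left of the bay; origin at the centre of its underside

How it is judged (in metres and radians):
On the way:
1. the rail is swung round to point along the bay, within about 20 degrees (angle between the y axis of rail and the y axis of bay, either way round below 0.35 rad), for 0.1 s.
At the end, for the whole second after the job is handed in: The rail lies flat and at rest in the bay, its green end within 7 mm of the stop, its centre within 20 mm of the bay's axis and its length within 0.15 rad of it (y of rail_green_end in the frame of bay above 0.133 m and y of rail in the frame of bay below 0.02 m and x of rail in the frame of bay between -0.02 and 0.02 m and angle between the y axis of rail and the y axis of bay, either way round below 0.15 rad and height (world z) of rail below 0.005 m and angle between rail's own z axis and vertical below 0.05 rad and linear speed of rail below 0.01 m/s); the robot touches nothing.
It fails at once if the rail is lifted off the bench (its underside's centre 10 mm or more up) (height (world z) of rail above 0.01 m).
It fails at once if the rail is tipped (angle between rail's own z axis and vertical above 0.12 rad).
It fails at once if the film roll, vial, tape roll, petri dish or yellow-capped bottle is moved more than 20 mm (distance of any of film_roll, vial, tape_roll, petri_dish, bottle from where it was at the start of the episode above 0.02 m).
It also fails if it takes over 58 s, if anything falls off the work surface, if the arm or the gripper's body presses on something with over 40 N, if the wrist force passes 120 N, or if a joint passes its speed limit or range.

### The arm

A 6-joint arm with a two-finger parallel gripper is mounted at the origin on a cart in front of the work surface, level with it; the furniture and walls round the work are solid. World frame = base frame: x ahead of the robot, y to its left, z up, the work surface at z = 0. Lengths are in mm, angles in degrees, forces in N, time in s.
With the tool pointing down it reaches from about 375 to 975 mm from the base axis. Payload 3.8 kg.
Tool frame: the origin (TCP) lies at the very end of the fingers, on their centre line; the grasp point (between the pads) lies 19 mm behind it; z points along the fingers, y is the direction in which the jaws open and shut (so a half turn about z gives the same grasp; the last joint's range is limited). The gripper opens to 88 mm and grips with 3 to 60 N. Pads are 18 mm wide; open, the fingers measure 123 mm over their backs; the gripper's body (75 mm by 187 mm) begins 45 mm behind the grasp point.
Start: joints at [-77.573, 15.12, 91.902, -0, 72.978, -2.114], TCP at [169.476, -653.373, 238.706] pointing down, gripper open.
Joint ranges: [-150.88, 150.88], [-54.13, 125.18], [17.81, 147.31], [-75.09, 255.09], [0, 152.58], [-146.25, 146.25]. Speed limits (degrees/s): [147.25, 147.25, 180, 180, 180, 180].

### API

Orientations are given as [roll, pitch, yaw] about the fixed x, y, z axes, in that order (R = Rz(yaw) Ry(pitch) Rx(roll)).
In Python, from plant import sensors, vision, order gives the robot as it stands. The module is installed in compiled form; this text tells all that it offers.
- The arm moves only by the tool send_rows, never from a script. Its argument "motion" is a list of rows, each a list of 5 numbers: the opening, from -1 (shut) to 1 (fully open), so that 0 is half open, then the shift along the world's x, y, z in cm, then the turn about the world's z in degrees. In form: [[fingers, dx, dy, dz, yaw], ...]. A call has exactly 10 rows; each row is the pose to reach, as a shift and turn from the pose commanded when the call began; what a row does not reach only later rows make up. A row lasts 1/8 s, in which the tool goes at most 62.5 mm and 10.7 degrees, less where a joint would pass 70% of its speed; a pose out of reach is approached as far as the arm can. A call with a gripper value outside its range is refused whole. The fingers move at their own pace and stop on an object; "newtons" is the grip in N (left out, the last holds). Time passes only in rows, so rows that repeat a pose let the fingers close, or fill a call up. It gives the time, the measured TCP pose, the force and the opening at its end, in the units of the state.
- sensors.sense(): the state, without advancing time (a new reading comes with each control period).
- vision.snapshot(name): name is "scene" or "side" or "wrist"; returns the picture (420x560x3 uint8, red, green, blue); there is no depth.
- vision.calibration(name): a dict with "fx", "fy", "cx", "cy" (pixels), "dist" ([k1, k2, p1, p2, k3] as OpenCV has them; the pictures are not rectified), "position" and "attitude" of the camera in the world. Camera axes: x right, y down, z forward; pixel columns grow to the right and rows downward; lengths in mm; the calibration is good to about 2 mm. A picture is of the moment at which its call begins: read the wrist's pose just before it. calibration takes no time and is no camera call; for the wrist camera it gives the pose at the moment of the call.
- order.job_done(): hands the job in, once; it reports no verdict.
The state is a dict: "clock": time; "joints": joint angles; "qvel": joint speeds; "joint_torque": joint torques, N m; "tool_pos": TCP position; "orientation": TCP orientation; "force": force on the tool from outside, world axes, zero at the start; "torque": the same for the moment, N m; "opening": finger opening in mm.
Only numpy, scipy, OpenCV 4.12 (cv2) and the standard library are available. Lean on these libraries where they do the work, as an engineer would, in place of code of your own. Each camera call takes 0.05 s, during which the arm holds its last target.

## Working session

There is one attempt and no reset: what is moved stays moved. The work goes in short steps, Python scripts to look and compute and a tool call to move; the robot and the scene stay as the last step left them, time stands still between calls to the robot, and variables do not carry over. Pictures are saved under pics/ and viewed, and the job is handed in when it is done.

Besides the shell and the picture viewer there is one more tool, called after "Call:" as name([rows], argument=value, ...), one row to a line, values as JSON. send_rows: Moves the arm, as the interface text tells. Its arguments: {"type":"object","properties":{"motion":{"type":"array","items":{"type":"array","items":{"type":"number"}}},"newtons":{"type":"number"}},"required":["motion"]}

```bash
mkdir -p pics
python3 - <<'E'
from plant import sensors, vision
import cv2
s=sensors.sense();print(s['clock'],s['tool_pos'],s['orientation'],s['opening'])
for n in ("scene","side"):
    im=vision.snapshot(n);cv2.imwrite(f'pics/{n}0.png',im[:,:,::-1]);print(n,vision.calibration(n))
E
```

```text
0.0 [ 169.33553988 -652.67972504  237.39423466] [-1.79871712e+02 -3.78889068e-03  1.45415645e+01] 88.2501360071477
scene {'fx': 416.48843510121134, 'fy': 416.48843510121134, 'cx': 281.5315519598889, 'cy': 210.73467185855873, 'dist': array([-0.11562682,  0.        ,  0.        ,  0.        ,  0.        ]), 'position': array([-46.03242517, 710.44461778, 630.39604304]), 'attitude': array([-124.01556893,   -0.93809469, -132.38434583])}
side {'fx': 384.1605306774294, 'fy': 384.1605306774294, 'cx': 282.98523192408675, 'cy': 206.39832256399853, 'dist': array([-0.05638681,  0.        ,  0.        ,  0.        ,  0.        ]), 'position': array([289.35614362, 907.05241344, 615.22941886]), 'attitude': array([-124.66215565,   -0.46691731, -159.79650197])}
```

View pics/scene0.png

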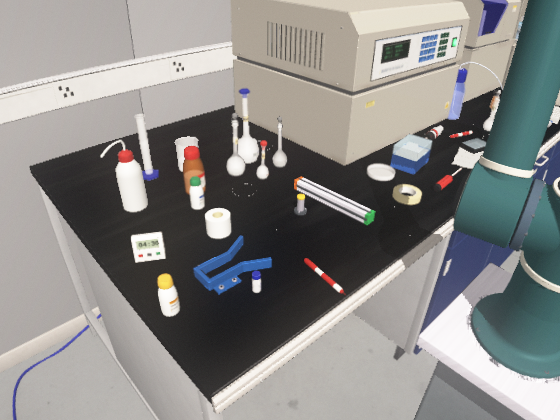

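View pics/side0.png

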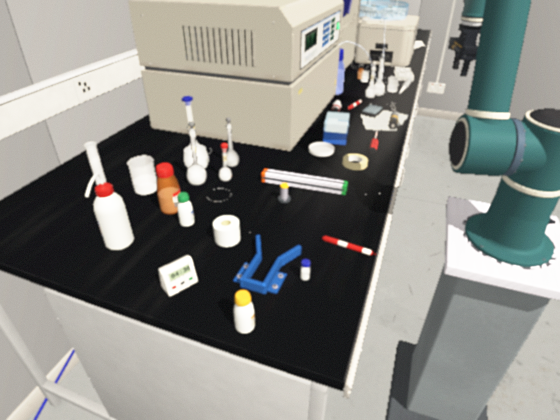

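The scene view shows the bay at about (230,268), the post at (300,204), and the rail running from orange (298,184) to green (370,215). In the side view the rail runs from (264,175) to (346,187). I'll enlarge both.

Run:
```python
import cv2
def c(f,x,y,w,h,k,o):
    im=cv2.imread(f)[y:y+h,x:x+w];cv2.imwrite(o,cv2.resize(im,None,fx=k,fy=k,interpolation=cv2.INTER_CUBIC))
c('pics/scene0.png',280,160,130,95,6,'pics/a1.png')
c('pics/scene0.png',180,225,110,85,7,'pics/a2.png')
c('pics/side0.png',250,155,130,95,6,'pics/b1.png')
c('pics/side0.png',225,225,110,85,7,'pics/b2.png')
```

```text
(no output)
```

View pics/a1.png

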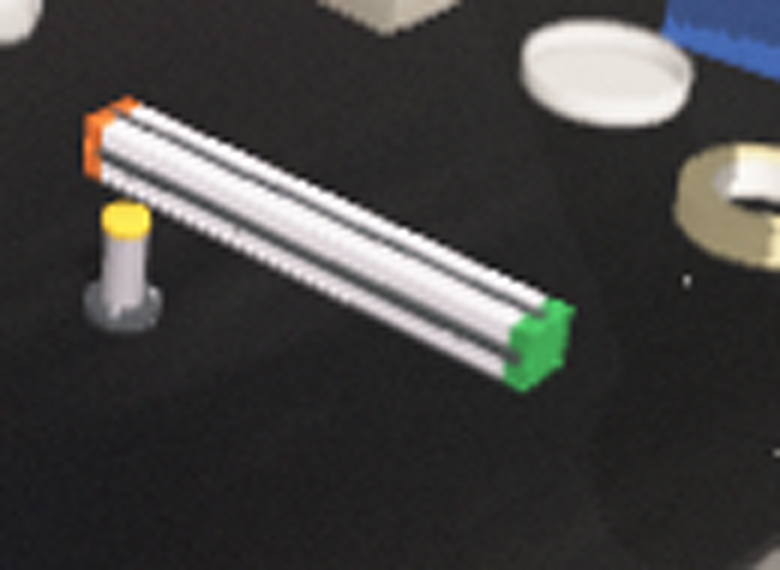

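View pics/a2.png

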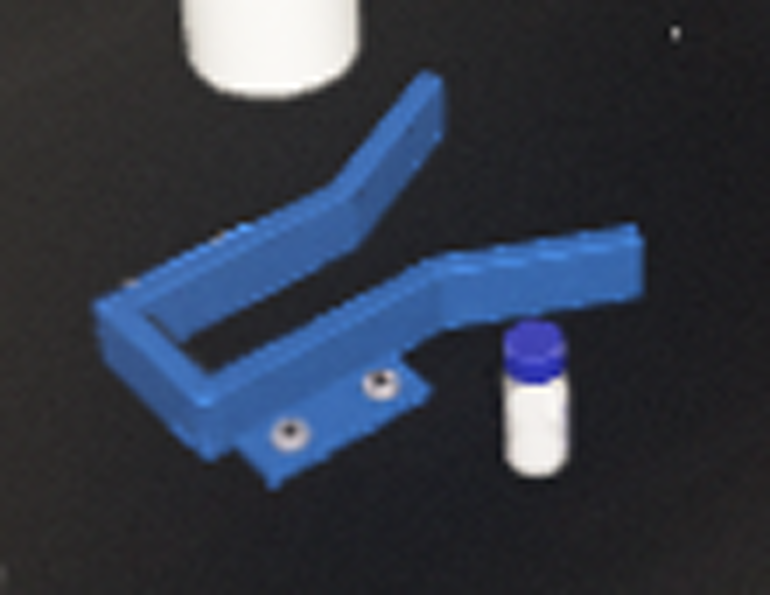

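View pics/b1.png

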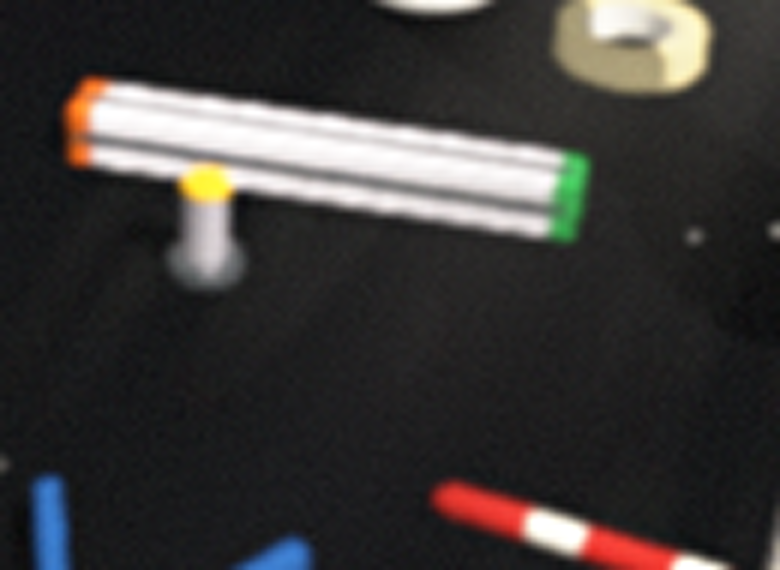

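View pics/b2.png

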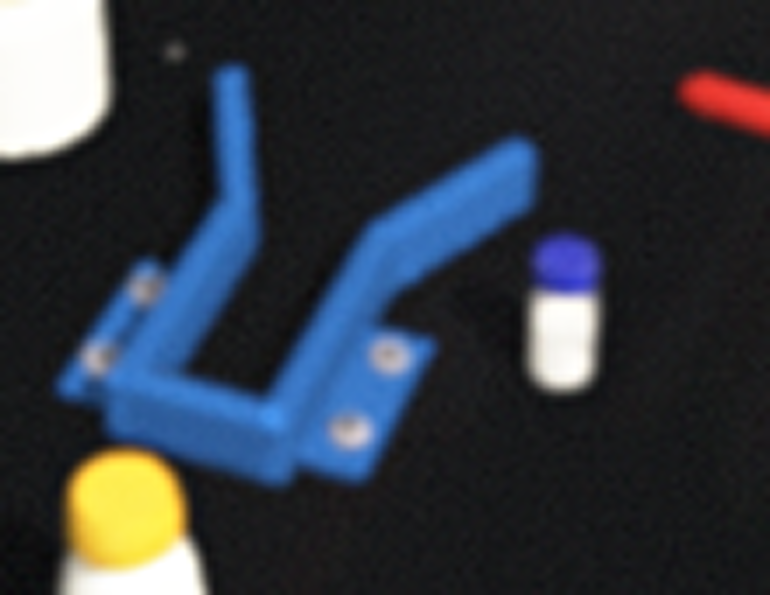

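```bash
cat > h.py <<'E'
import numpy as np,cv2
from scipy.spatial.transform import Rotation as R
from plant import vision
def cam(n,c=None):
    c=c or vision.calibration(n)
    K=np.array([[c['fx'],0,c['cx']],[0,c['fy'],c['cy']],[0,0,1]])
    return K,np.array(c['dist']),R.from_euler('xyz',c['attitude'],degrees=True).as_matrix(),np.array(c['position'])
def ray(C,u):
    K,d,r,p=C
    v=cv2.undistortPoints(np.array([[u]],float),K,d)[0,0]
    return p,r@np.array([v[0],v[1],1])
def onz(C,u,z):
    p,v=ray(C,u);return p+v*(z-p[2])/v[2]
def tri(rs):
    A=0;b=0
    for p,v in rs:
        v=v/np.linalg.norm(v);M=np.eye(3)-np.outer(v,v);A=A+M;b=b+M@p
    return np.linalg.solve(A,b)
def proj(C,P):
    K,d,r,p=C
    return cv2.projectPoints(np.array(P,float).reshape(-1,1,3),cv2.Rodrigues(r.T)[0],-r.T@p,K,d)[0].reshape(-1,2)
E
python3 - <<'E'
from h import *
np.set_printoptions(precision=1,suppress=True)
S=cam('scene');D=cam('side')
a1=lambda u,v:(280+u/6-.4,160+v/6-.4)
a2=lambda u,v:(180+u/7-.4,225+v/7-.4)
b1=lambda u,v:(250+u/6-.4,155+v/6-.4)
b2=lambda u,v:(225+u/7-.4,225+v/7-.4)
pts=dict(
 ofar=(a1(130,98),b1(90,80),30), obay=(a1(86,117),b1(68,107),30), obot=(a1(86,174),b1(70,165),0),
 gfar=(a1(572,308),b1(588,155),30), gbot=(a1(520,390),b1(572,240),0),gbay=(a1(512,338),None,30),
 posttop=(a1(127,215),b1(206,180),52), postfoot=(a1(123,305),b1(206,265),4),
 tipF=(a2(430,75),b2(232,68),25), tipN=(a2(635,230),b2(525,143),25), kneeF=(a2(345,187),b2(258,208),25), kneeN=(a2(440,258),b2(372,228),25),
 backF=(a2(97,305),b2(108,395),25), backN=(a2(210,403),b2(290,425),25),
 vialfoot=(a2(536,465),b2(563,380),5),vialcap=(a2(536,335),b2(567,248),48),
 tape=(None,b1(632,40),19),film=((218,213),(226.5,219),50),
 bottle=((165,280),(242,297),88))
for k,(a,b,z) in pts.items():
    print(k,onz(S,a,z) if a else '',onz(D,b,z) if b else '',tri([ray(S,a),ray(D,b)]) if a and b else '')
print(onz(S,(406,190),19),onz(S,(380,171),17),'pen',onz(S,(307,261),5),onz(S,(342,291),5))
E
```

```text
ofar [701.9 -64.2  30. ] [704.2 -67.2  30. ] [703.6 -66.2  29.6]
obay [702.4 -34.7  30. ] [703.8 -36.9  30. ] [703.2 -35.6  30.1]
obot [699.1 -32.9   0. ] [700.5 -30.    0. ] [704.  -37.8  -4.7]
gfar [444.  -79.9  30. ] [444.1 -85.4  30. ] [442.6 -77.6  33.2]
gbot [444.4 -50.1   0. ] [441.9 -52.7   0. ] [440.4 -43.9   5.4]
gbay [447.  -41.6  30. ]  
posttop [600.6  39.   52. ] [601.1  39.   52. ] [601.4  38.2  51.4]
postfoot [600.9  38.4   4. ] [600.8  38.5   4. ] [600.8  38.5   4.1]
tipF [595.9 242.1  25. ] [595.9 238.8  25. ] [593.6 243.5  28.1]
tipN [488.8 242.8  25. ] [487.6 240.8  25. ] [486.3 244.9  28.2]
kneeF [566.8 299.6  25. ] [559.1 302.8  25. ] [557.8 306.3  31.4]
kneeN [519.  297.9  25. ] [520.8 298.7  25. ] [521.9 295.7  22. ]
backF [571.  391.5  25. ] [568.7 396.6  25. ] [571.2 392.2  22.7]
backN [512.2 389.7  25. ] [512.7 388.5  25. ] [512.3 389.5  25.4]
vialfoot [444.6 320.7   5. ] [447.4 322.9   5. ] [448.9 317.3  -0.7]
vialcap [451.9 313.5  48. ] [452.1 309.6  48. ] [450.6 314.3  50.9]
tape  [ 450.8 -235.2   19. ] 
film [678.3 248.7  50. ] [678.7 239.3  50. ] [670.6 253.   58.7]
bottle [513.6 483.5  88. ] [518.5 485.8  88. ] [521.6 480.1  80.5]
[ 459.2 -252.1   19. ] [ 580.7 -291.    17. ] pen [441.8 172.6   5. ] [324.8 185.7   5. ]
```

Geometry: the bay axis is at world x≈541 along +y, with the mouth at y≈237. The post is at (601,38). The rail's centre is about (573,-57), with its green end at (444,-66).

Plan:
1. Push the green end +y for about a 40° swing.
2. Push the orange end round for the remaining ~53°, which also brings the centre to x≈541.
3. Push the rail in from the orange end.

Call:
send_rows([
  [-1,3,5.4,0,8],
  [-1,6,10.8,0,16],
  [-1,9,16.2,0,24],
  [-1,12,21.6,0,32],
  [-1,15,27,0,40],
  [-1,18,32.4,0,48],
  [-1,21,37.8,-2,56],
  [-1,24,43.2,-4,64],
  [-1,27,48.6,-6,72],
  [-1,29.3,53.6,-8,79],
], newtons=20)

```text
clock: 1.35
tool_pos: [461.9, -118.4, 159.3]
orientation: [180.0, 0.0, 93.8]
force: [0.7, -0.8, 1.2]
opening: 0.6
```

Call:
send_rows([
  [-1,0,0,-3,0],
  [-1,0,0,-6,0],
  [-1,0,0,-9,0],
  [-1,0,0,-11,0],
  [-1,0,0,-13,0],
  [-1,0,0,-14,0],
  [-1,0,0,-14.8,0],
  [-1,0,0.4,-14.8,0],
  [-1,0,0.8,-14.8,0],
  [-1,0,1.2,-14.8,0],
])

```text
clock: 2.6
tool_pos: [461.7, -108.0, 12.5]
orientation: [179.9, 0.0, 93.5]
force: [0.8, 0.2, -1.0]
opening: 0.6
```

```bash
cat > look.py <<'E'
import sys
from h import *
from plant import sensors
t=sys.argv[1]; n=sys.argv[2]; x,y,w,h,k=map(int,sys.argv[3:8])
s=sensors.sense();print(s['clock'],s['tool_pos'].round(1),s['orientation'].round(1),s['force'].round(1))
im=vision.snapshot(n)[:,:,::-1]
cv2.imwrite(f'pics/{t}.png',cv2.resize(im[y:y+h,x:x+w],None,fx=k,fy=k,interpolation=cv2.INTER_CUBIC))
E
python3 look.py s1 scene 200 140 200 150 4
```

```text
2.6 [ 461.7 -108.    12.5] [179.9   0.   93.5] [ 0.8  0.2 -1. ]
```

View pics/s1.png

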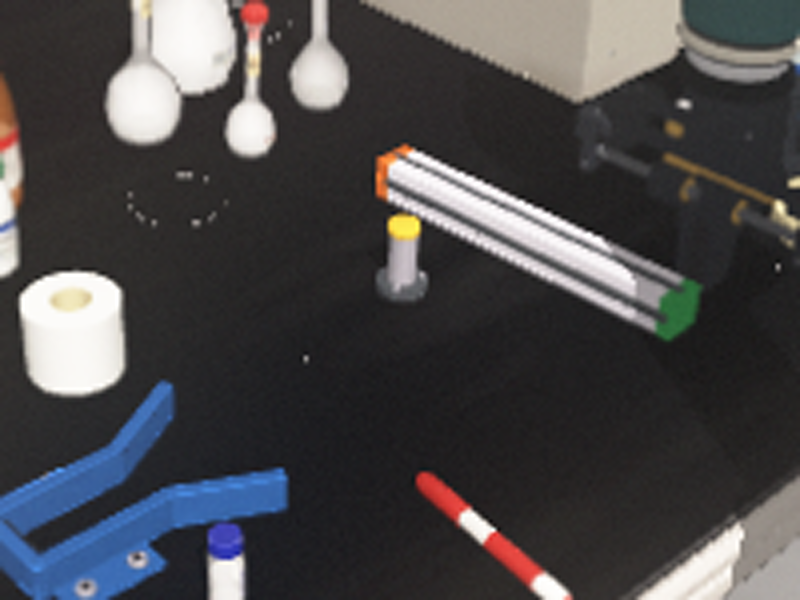

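Call:
send_rows([
  [-1,0,0.9,0,0],
  [-1,0,1.8,0,0],
  [-1,-0.1,2.5,0,-2.5],
  [-1,-0.2,3.2,0,-5],
  [-1,-0.3,4,0,-7.5],
  [-1,-0.3,4.7,0,-10],
  [-1,-0.3,5.4,0,-12.5],
  [-1,-0.3,6.1,0,-15],
  [-1,-0.2,6.9,0,-17.5],
  [-1,-0.1,7.6,0,-20],
])

```text
clock: 3.9
tool_pos: [460.0, -31.6, 11.9]
orientation: [-180.0, 0.0, 73.5]
force: [0.2, -0.7, 1.3]
opening: 0.1
```

```bash
python3 look.py s2 scene 200 140 200 150 4
```

```text
3.9 [460.  -31.6  11.9] [-180.     0.    73.5] [ 0.2 -0.7  1.3]
```

View pics/s2.png

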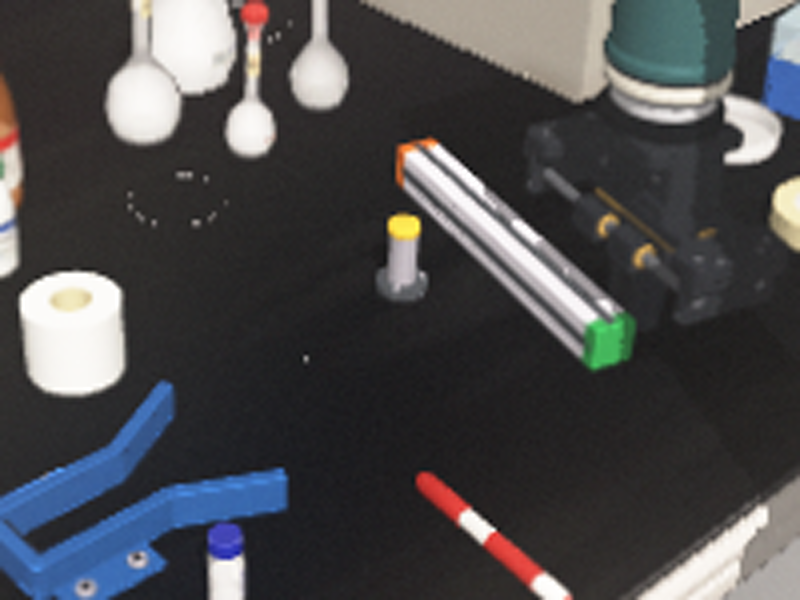

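The green end has swung to about (605,340) in the crop and the orange end stays near (415,160). I'll measure the pose.

```bash
cat > m.py <<'E'
from h import *
import sys
# args: cam x0 y0 k then u v z triples
n=sys.argv[1];x0,y0,k=map(float,sys.argv[2:5]);a=list(map(float,sys.argv[5:]))
C=cam(n)
for i in range(0,len(a),3): print(onz(C,(x0+a[i]/k-.4,y0+a[i+1]/k-.4),a[i+2]).round(1))
E
python3 m.py scene 200 140 4 398 147 30 435 141 30 633 315 30 586 330 30 401 186 0 590 368 0
```

```text
[704.2 -57.6  30. ]
[692.8 -84.9  30. ]
[452.2 -19.3  30. ]
[461.4  16.   30. ]
[698.  -56.3   0. ]
[457.9  11.3   0. ]
```

Call:
send_rows([
  [-1,0.15,0.8,0,-2.5],
  [-1,0.3,1.55,0,-5],
  [-1,0.5,2.35,0,-7.5],
  [-1,0.7,3.1,0,-10],
  [-1,1,3.85,0,-12.5],
  [-1,1.3,4.6,0,-15],
  [-1,1.65,5.35,0,-17.5],
  [-1,2,6.05,0,-20],
  [-1,2,6.05,0,-20],
  [-1,0.8,4.5,0,-20],
])

```text
clock: 5.2
tool_pos: [468.5, 12.9, 12.1]
orientation: [180.0, -0.0, 53.7]
force: [0.2, -0.1, 0.3]
opening: 0.6
```

```bash
python3 look.py s3 scene 200 140 200 150 4
```

```text
5.2 [468.5  12.9  12.1] [180.   -0.   53.7] [ 0.2 -0.1  0.3]
```

View pics/s3.png

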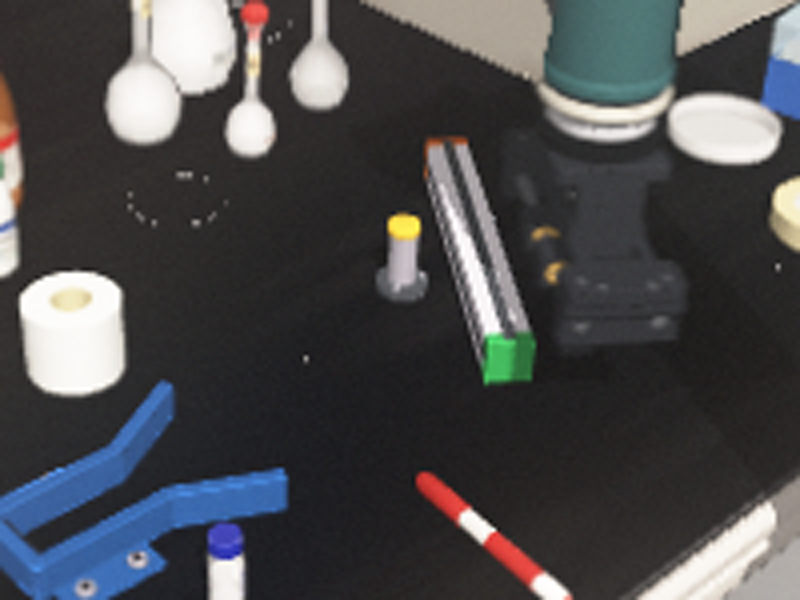

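The rail now runs from orange (447,140) to green (508,355) in the crop.

```bash
python3 m.py scene 200 140 4 427 140 30 467 138 30 484 339 30 533 335 30 487 383 0 533 379 0
```

```text
[697.8 -81.4  30. ]
[ 680.5 -106.3   30. ]
[496.9  71.1  30. ]
[479.7  45.   30. ]
[490.6  72.1   0. ]
[474.3  47.3   0. ]
```

```bash
python3 m.py scene 0 0 1 343 163 0 232 85 0 468 100 0 279 166 0 262 178 0
```

```text
[ 714.5 -270.3    0. ]
[1631.8 -497.3    0. ]
[  756.5 -1257.6     0. ]
[835.6 -95.3   0. ]
[811.3  -3.2   0. ]
```

Call:
send_rows([
  [-1,0,0,5,0],
  [-1,2,-0.5,8,0],
  [-1,7,-1.8,8,0],
  [-1,12.5,-3.2,8,0],
  [-1,18,-4.6,8,0],
  [-1,22,-5.7,8,0],
  [-1,23.7,-6.1,7,0],
  [-1,23.7,-6.1,4,0],
  [-1,23.7,-6.1,1.5,0],
  [-1,23.7,-6.1,0,0],
])

```text
clock: 6.5
tool_pos: [703.1, -49.1, 9.7]
orientation: [-179.8, 0.1, 53.5]
force: [-0.8, -0.6, 0.6]
opening: 1.1
```

Call:
send_rows([
  [-1,-0.8,-1,0,0],
  [-1,-1.45,-1.95,0,0],
  [-1,-1.85,-2.6,0,-2.5],
  [-1,-2.25,-3.25,0,-5],
  [-1,-3.15,-4.5,0,-10],
  [-1,-3.65,-5.05,0,-12.5],
  [-1,-4.15,-5.6,0,-15],
  [-1,-4.7,-6.15,0,-17.5],
  [-1,-5.25,-6.65,0,-20],
  [-1,-6.4,-7.6,0,-25],
])

```text
clock: 7.75
tool_pos: [640.9, -124.3, 11.7]
orientation: [180.0, 0.0, 28.4]
force: [0.5, -0.1, 0.4]
opening: 0.5
```

```bash
python3 look.py s4 scene 200 140 200 150 4;python3 look.py d4 side 200 140 200 150 4
```

```text
7.75 [ 640.9 -124.3   11.7] [180.    0.   28.4] [ 0.5 -0.1  0.4]
7.8 [ 639.  -125.4   11.3] [-1.80e+02  1.00e-01  2.82e+01] [-0.2  0.  -0.7]
```

View pics/s4.png

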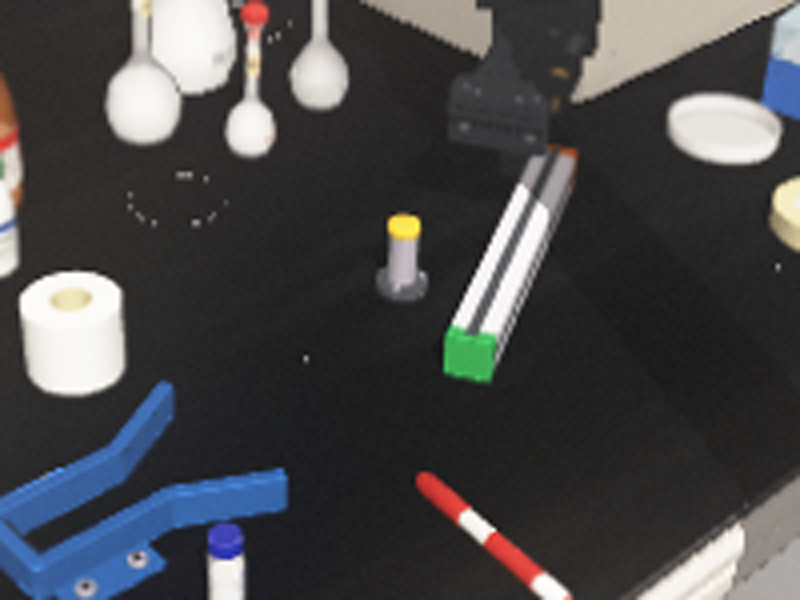

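View pics/d4.png

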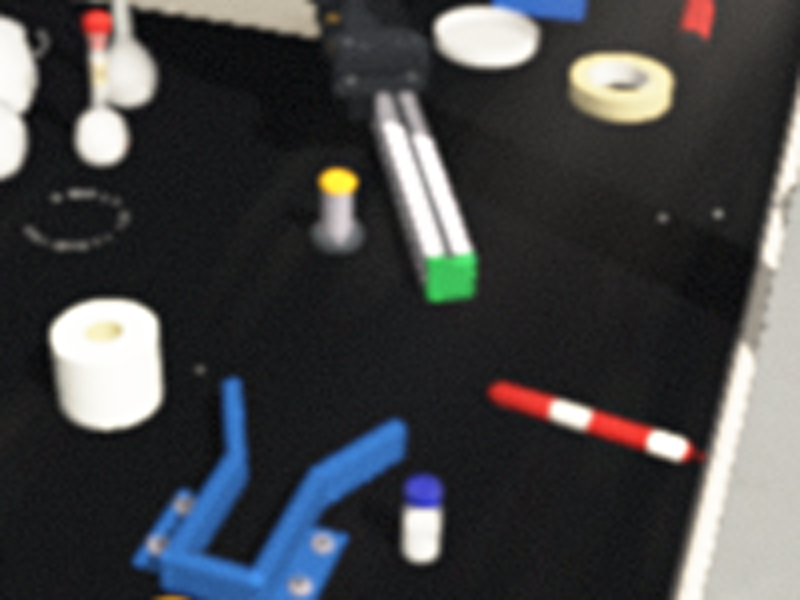

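The green face's top edge is at (447,329)–(496,338) in the scene view and (424,262)–(475,254) in the side view.

```bash
python3 m.py scene 200 140 4 447 329 30 497 337 30  445 371 0 491 380 0 577 152 30; echo; python3 m.py side 200 140 4 424 262 30 475 254 30  428 301 0 475 294 0; echo; python3 m.py scene 200 140 4 173 383 25 287 470 25
```

```text
[519.4  80.7  30. ]
[493.   63.5  30. ]
[516.6  82.9   0. ]
[491.   67.9   0. ]
[ 612.9 -153.    30. ]

[522.4  83.6  30. ]
[492.8  62.   30. ]
[517.6  85.4   0. ]
[489.8  66.    0. ]

[593.  238.9  25. ]
[488.2 240.2  25. ]
```

Call:
send_rows([
  [-1,-0.9,-0.6,0,-3.5],
  [-1,-1.8,-1.15,0,-7],
  [-1,-2.75,-1.6,0,-10.5],
  [-1,-3.7,-2.05,0,-14],
  [-1,-4.7,-2.4,0,-17.5],
  [-1,-5.7,-2.75,0,-21],
  [-1,-6.7,-3,0,-24.5],
  [-1,-7.7,-3.2,0,-28],
  [-1,-7.7,-3.2,0,-28.4],
  [-1,-5.2,-3.2,0,-28.4],
])

```text
clock: 9.1
tool_pos: [587.4, -155.8, 11.0]
orientation: [-180.0, 0.2, 0.2]
force: [0.1, 0.1, 0.3]
opening: 0.1
```

```bash
python3 look.py s5 scene 200 140 200 150 4;python3 look.py d5 side 200 120 200 150 4
```

```text
9.1 [ 587.4 -155.8   11. ] [-180.     0.2    0.2] [0.1 0.1 0.3]
9.15 [ 592.5 -156.3   12.2] [180.   -0.2   0.2] [ 3.  -0.2  1.3]
```

View pics/s5.png

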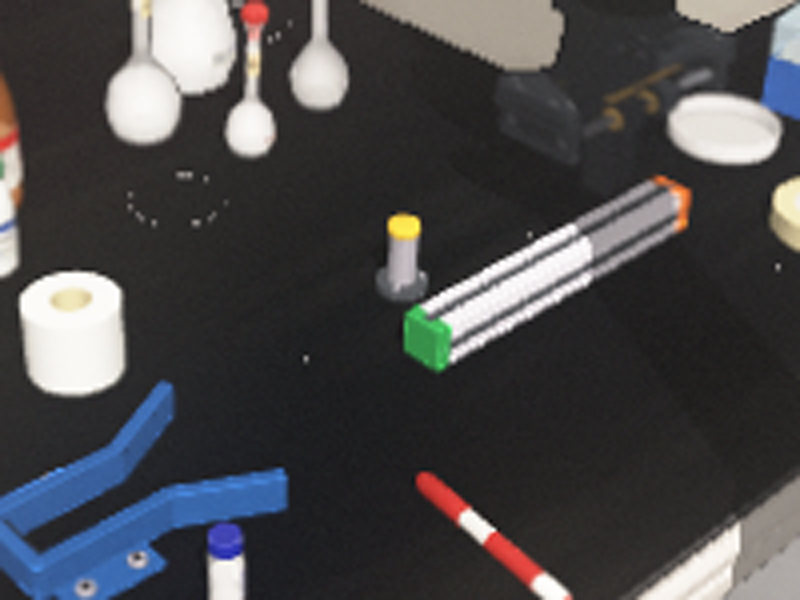

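View pics/d5.png

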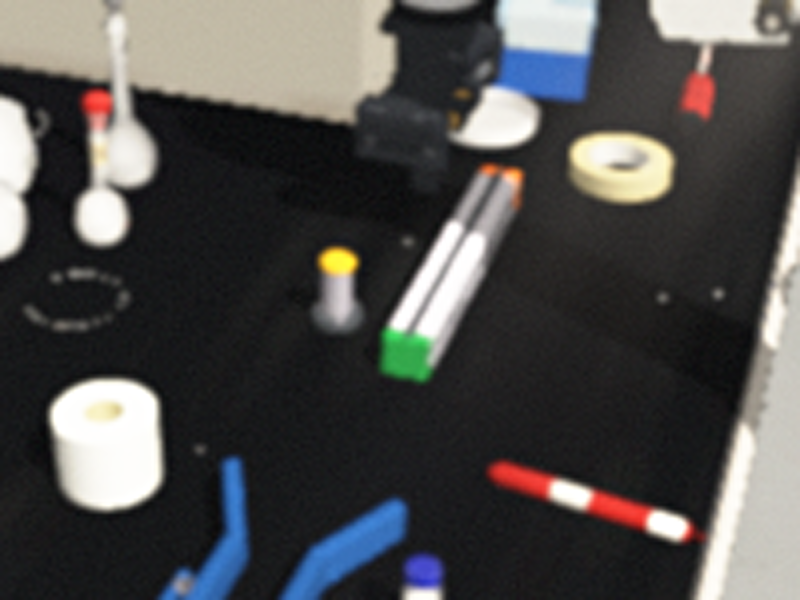

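The rail is swung round. In the scene crop the top green corners are at (407,312)/(449,329) and the orange ones at (658,178)/(690,188).

```bash
python3 m.py scene 200 140 4 407 312 30 450 328 30  407 352 0 440 371 0 658 178 30 690 187 30 686 230 0; echo; python3 m.py side 200 120 4 387 331 30 435 337 30  383 373 0 431 381 0 484 165 30 521 170 30 518 206 0
```

```text
[548.9  86.6  30. ]
[518.9  78.6  30. ]
[546.8  86.8   0. ]
[518.7  85.3   0. ]
[ 549.7 -168.7   30. ]
[ 526.6 -176.3   30. ]
[ 519.6 -169.     0. ]

[549.9  79.9  30. ]
[517.2  75.2  30. ]
[549.4  87.4   0. ]
[515.7  84.7   0. ]
[ 552.9 -176.2   30. ]
[ 522.7 -178.8   30. ]
[ 521.4 -173.1    0. ]
```

Call:
send_rows([
  [-1,1,-1,3,10],
  [-1,1,-2.5,3,20],
  [-1,1,-4,3,30],
  [-1,0,-5.2,3,40],
  [-1,-1.5,-5.2,3,50],
  [-1,-3,-5.2,3,60],
  [-1,-4.5,-5.2,3,70],
  [-1,-5.5,-5.2,3,80],
  [-1,-5.5,-5.2,1.5,88],
  [-1,-5.5,-5.2,0,88],
])

```text
clock: 10.45
tool_pos: [533.7, -208.1, 11.4]
orientation: [-180.0, -0.0, 88.1]
force: [0.2, 0.4, 0.7]
opening: 0.2
```

```bash
python3 look.py d6 side 200 120 200 150 4
```

```text
10.45 [ 533.7 -208.1   11.4] [-180.    -0.    88.1] [0.2 0.4 0.7]
```

View pics/d6.png

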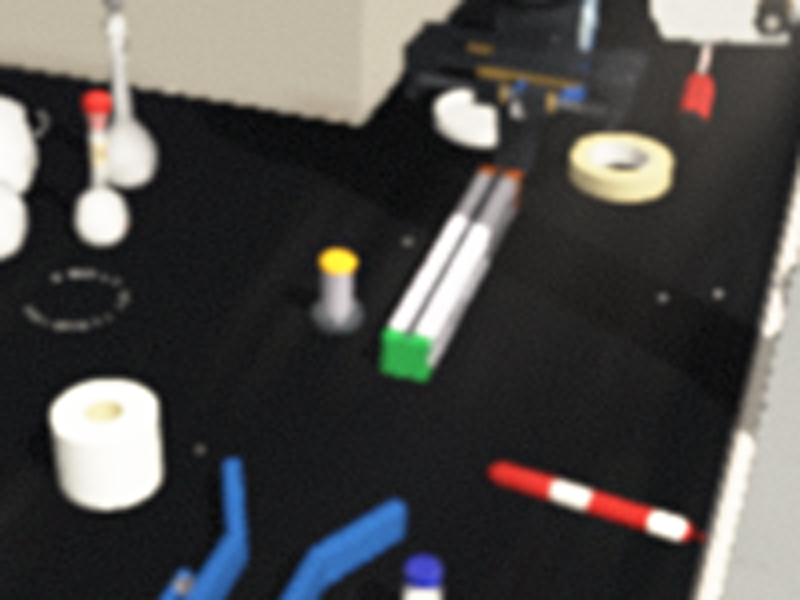

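Call:
send_rows([
  [-1,0.3,0.8,0,0],
  [-1,0.3,1.6,0,0],
  [-1,0.3,2.3,0,0],
  [-1,0.35,3.2,0,0],
  [-1,0.4,4.4,0,0],
  [-1,0.45,5.6,0,0],
  [-1,0.5,6.8,0,0],
  [-1,0.55,8,0,0],
  [-1,0.6,9.2,0,0],
  [-1,0.65,10.4,0,0],
])

```text
clock: 11.75
tool_pos: [540.7, -103.5, 12.0]
orientation: [180.0, 0.0, 88.1]
force: [-0.6, -4.0, 3.0]
opening: 0.9
```

```bash
python3 look.py s7 scene 170 160 200 150 4;python3 look.py d7 side 200 140 200 150 4
```

```text
11.75 [ 540.7 -103.5   12. ] [180.    0.   88.1] [-0.6 -4.   3. ]
11.8 [ 540.4 -102.    11.7] [-1.80e+02 -1.00e-01  8.81e+01] [-0.3  0.5  1. ]
```

View pics/s7.png

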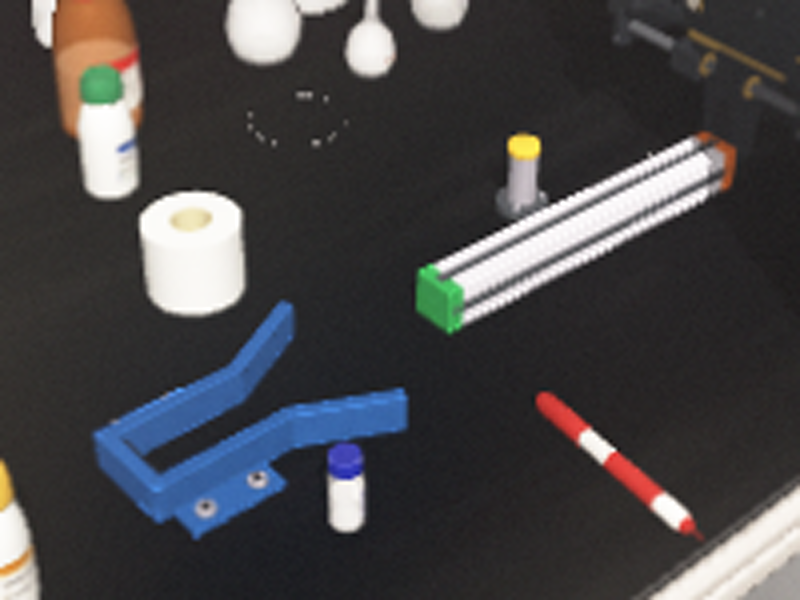

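View pics/d7.png

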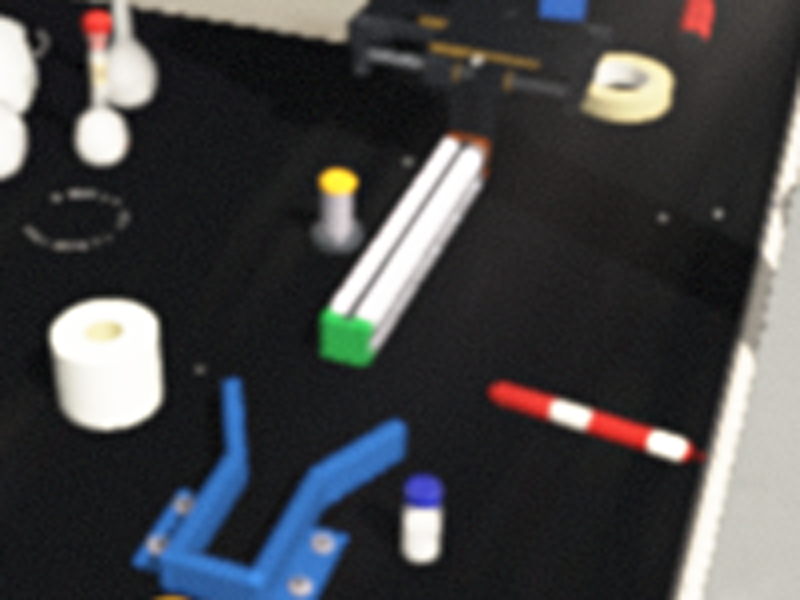

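The rail lies beside the post with its green end at about (440,297) in the scene crop, and everything else looks undisturbed.

```bash
python3 m.py scene 170 160 4 418 269 30 463 291 30  452 333 0 700 133 30 735 148 30 ; echo; python3 m.py side 200 140 4 324 310 30 375 321 30  321 356 0 370 366 0 449 134 30 488 140 30
```

```text
[564.6 164.4  30. ]
[530.2 158.9  30. ]
[532.3 165.2   0. ]
[555.2 -88.5  30. ]
[526.6 -91.7  30. ]

[566.2 158.7  30. ]
[531.6 158.3  30. ]
[564.5 168.4   0. ]
[531.3 167.    0. ]
[556.5 -89.1  30. ]
[526. -91.  30.]
```

Call:
send_rows([
  [-1,0,0.6,0,0.4],
  [-1,0,1.4,0,0.8],
  [-1,0,2.4,0,1.2],
  [-1,0.1,3.4,0,1.6],
  [-1,0.1,4.5,0,2],
  [-1,0.1,5.6,0,2.4],
  [-1,0.1,6.7,0,2.6],
  [-1,0.1,7.8,0,2.6],
  [-1,0.1,8.9,0,2.6],
  [-1,0.1,10,0,2.6],
])

```text
clock: 13.1
tool_pos: [541.6, -3.5, 11.8]
orientation: [-180.0, 0.0, 90.7]
force: [0.7, -1.6, 0.0]
opening: 0.3
```

```bash
python3 look.py s8 scene 170 160 200 150 4;python3 look.py d8 side 200 140 200 150 4
```

```text
13.1 [541.6  -3.5  11.8] [-180.     0.    90.7] [ 0.7 -1.6  0. ]
13.15 [541.5  -2.4  11.8] [-180.    -0.    90.8] [-0.1  1.1 -0.5]
```

View pics/s8.png

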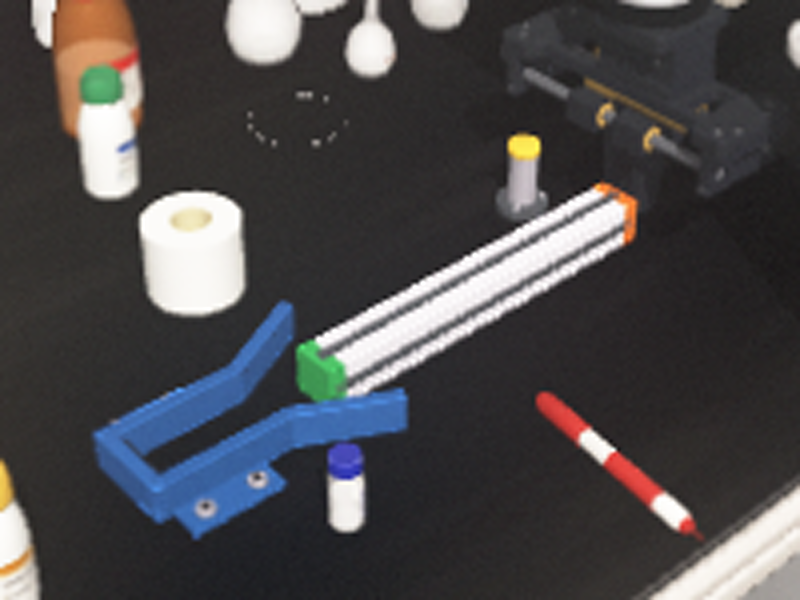

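View pics/d8.png

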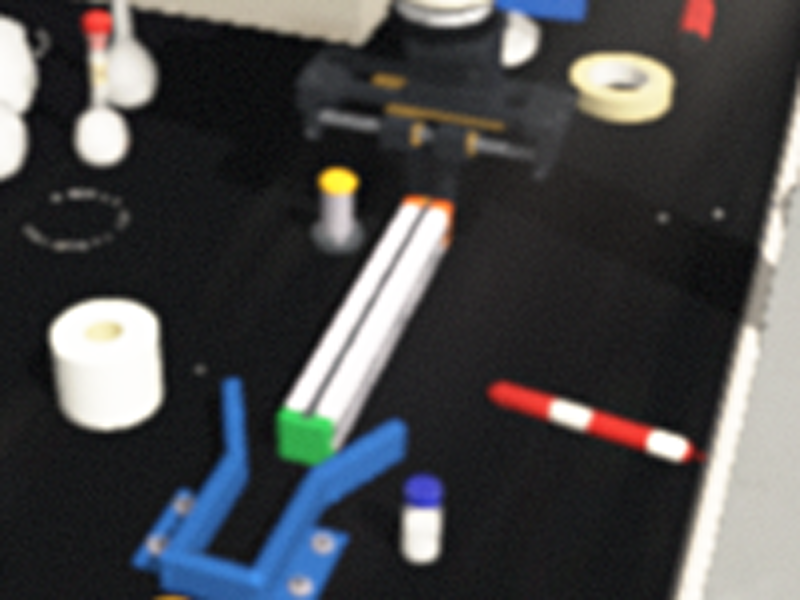

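```bash
python3 m.py scene 170 160 4 298 344 30 344 366 30 600 186 30 636 200 30 ; echo; python3 m.py side 200 140 4 281 408 30 335 419 30 405 199 30 452 204 30; echo bay ;  python3 m.py scene 170 160 4 236 374 25 292 408 25 97 437 25 155 490 25; python3 m.py side 200 140 4 246 457 25 310 470 25
```

```text
[555.3 264.4  30. ]
[522.8 257.1  30. ]
[554.9  13.1  30. ]
[528.1   7.5  30. ]

[555.7 259.5  30. ]
[522.3 257.6  30. ]
[559.   12.2  30. ]
[525.6   6.6  30. ]
bay
[562.1 303.8  25. ]
[518.4 297.9  25. ]
[568.6 392.1  25. ]
[514.  391.6  25. ]
[560.5 301.7  25. ]
[522.2 299.   25. ]
```

The rail is straight, centred at x≈540, with its green end entering the flare at y≈266. I'll continue in.

Call:
send_rows([
  [-1,0,0.7,0,0],
  [-1,0,1.5,0,0],
  [-1,0,2.4,0,0],
  [-1,0,3.3,0,0],
  [-1,0,4.2,0,0],
  [-1,0,5.1,0,0],
  [-1,0,6,0,0],
  [-1,0,6.9,0,0],
  [-1,0,7.7,0,0],
  [-1,0,8.5,0,0],
])

```text
clock: 14.45
tool_pos: [541.7, 81.2, 11.9]
orientation: [180.0, 0.0, 90.7]
force: [-0.4, -2.5, 2.4]
opening: 0.3
```

```bash
python3 look.py s9 scene 170 160 200 150 4;python3 look.py d9 side 200 140 200 150 4
```

```text
14.45 [541.7  81.2  11.9] [180.    0.   90.7] [-0.4 -2.5  2.4]
14.5 [541.7  82.2  11.9] [180.   -0.   90.7] [-0.2 -0.4  0.4]
```

View pics/s9.png

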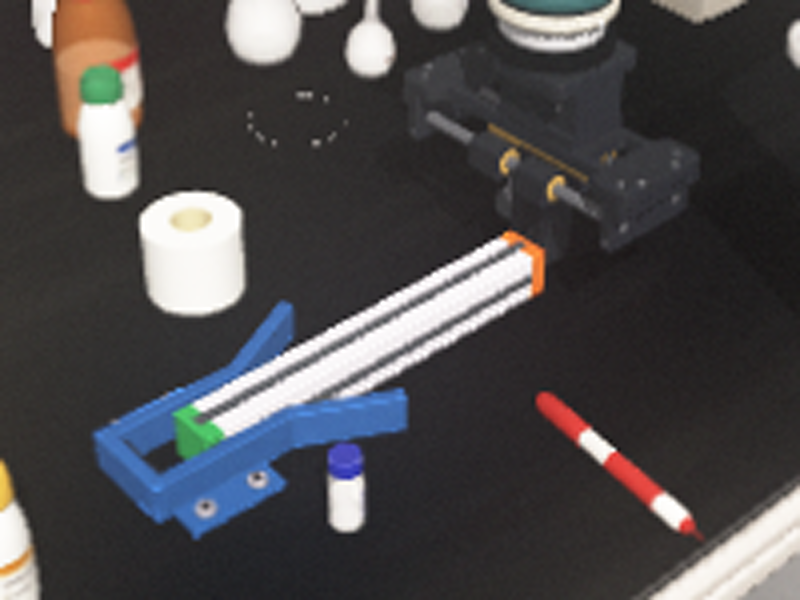

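View pics/d9.png

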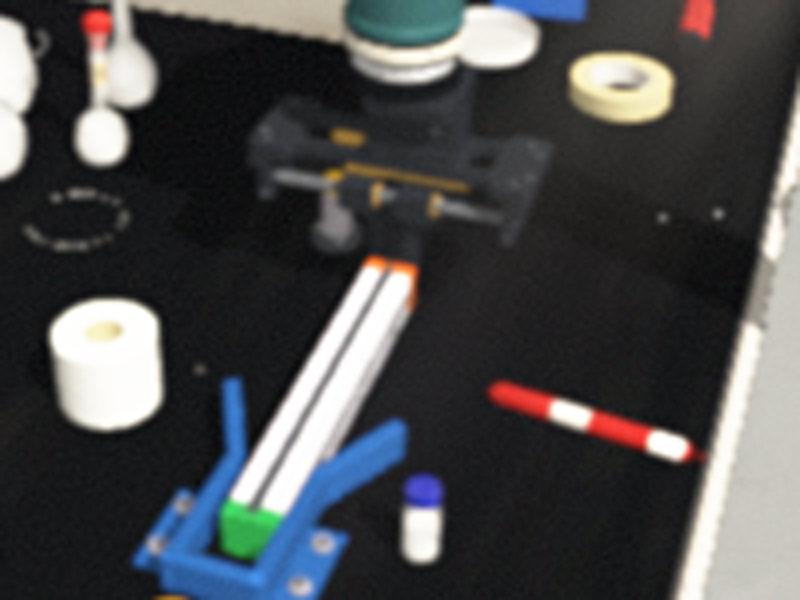

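The green end is inside the straight channel. I'll creep to the stop while watching the force.

Call:
send_rows([
  [-1,0,0.4,0,0],
  [-1,0,0.8,0,0],
  [-1,0,1.2,0,0],
  [-1,0,1.6,0,0],
  [-1,0,1.9,0,0],
  [-1,0,2.1,0,0],
  [-1,0,2.2,0,0],
  [-1,0,2.3,0,0],
  [-1,0,2.35,0,0],
  [-1,0,2.4,0,0],
])

```text
clock: 15.8
tool_pos: [541.6, 104.8, 11.8]
orientation: [-180.0, 0.0, 90.7]
force: [0.1, -2.0, -0.6]
opening: 0.7
```

Call:
send_rows([
  [-1,0,0.05,0,0],
  [-1,0,0.1,0,0],
  [-1,0,0.15,0,0],
  [-1,0,0.2,0,0],
  [-1,0,0.25,0,0],
  [-1,0,0.3,0,0],
  [-1,0,0.3,0,0],
  [-1,0,0.3,0,0],
  [-1,0,0.3,0,0],
  [-1,0,0.3,0,0],
])

```text
clock: 17.05
tool_pos: [541.6, 107.5, 11.8]
orientation: [-180.0, 0.0, 90.7]
force: [0.2, -4.5, -0.2]
opening: 0.2
```

Call:
send_rows([
  [-1,0,0.05,0,0],
  [-1,0,0.1,0,0],
  [-1,0,0.15,0,0],
  [-1,0,0.2,0,0],
  [-1,0,0.2,0,0],
  [-1,0,0.2,0,0],
  [-1,0,0.2,0,0],
  [-1,0,0.2,0,0],
  [-1,0,0.2,0,0],
  [-1,0,0.2,0,0],
])

```text
clock: 18.3
tool_pos: [541.6, 107.6, 11.9]
orientation: [-180.0, 0.2, 90.8]
force: [-0.3, -12.2, 0.8]
opening: 0.6
```

```bash
python3 look.py s10 scene 170 200 133 100 6;python3 look.py d10 side 220 200 133 100 6
```

```text
18.3 [541.6 107.6  11.9] [-180.     0.2   90.8] [ -0.3 -12.2   0.8]
18.35 [541.6 107.6  11.8] [-180.     0.2   90.8] [  0.6 -12.3   1.2]
```

View pics/s10.png

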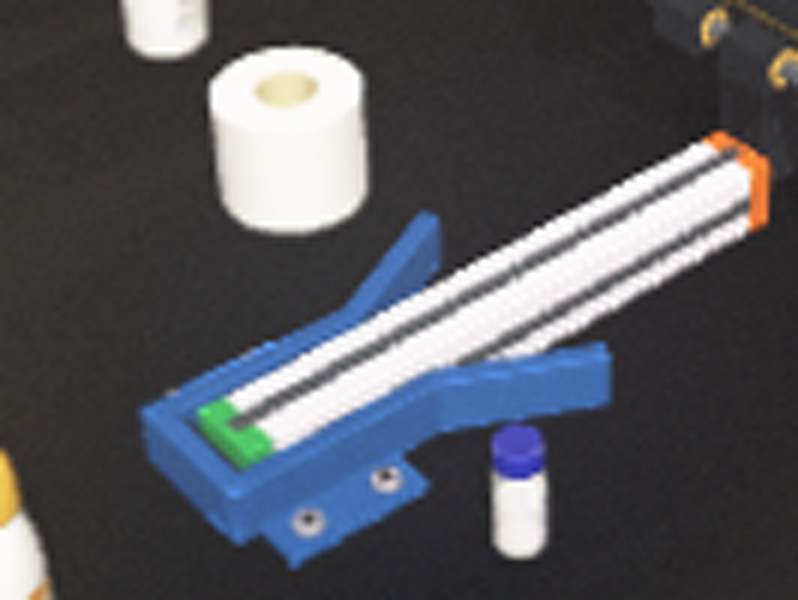

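View pics/d10.png

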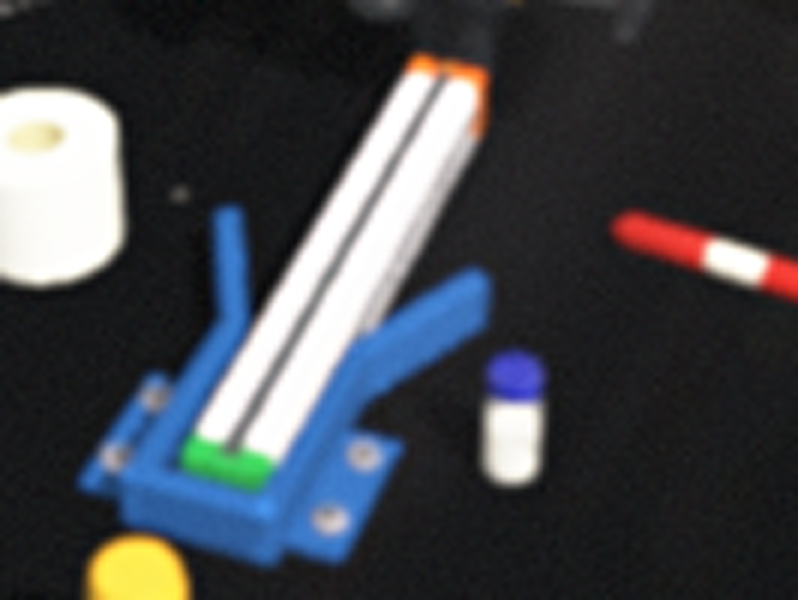

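The tool stalls at y=107.6 with the force rising to 12 N. That puts the green end at about 376.6, which matches the stop. I'll press a little harder to confirm, then back off.

Call:
send_rows([
  [-1,0,0.05,0,0],
  [-1,0,0.1,0,0],
  [-1,0,0.15,0,0],
  [-1,0,0.2,0,0],
  [-1,0,0.2,0,0],
  [-1,0,0.2,0,0],
  [-1,0,0.2,0,0],
  [-1,0,0.2,0,0],
  [-1,0,0.2,0,0],
  [-1,0,0.2,0,0],
])

```text
clock: 19.65
tool_pos: [541.6, 107.7, 11.9]
orientation: [-179.9, 0.3, 90.8]
force: [0.7, -20.4, 2.0]
opening: 0.4
```

Call:
send_rows([
  [-1,0,0,0,0],
  [-1,0,-0.3,0,0],
  [-1,0,-0.8,0,0],
  [-1,0,-1.5,0,0],
  [-1,0,-3,0,0],
  [-1,0,-5,2,0],
  [-1,0,-8,6,0],
  [-1,0,-11,10,0],
  [-1,0,-14,14,0],
  [-1,0,-14,14,0],
])

```text
clock: 20.9
tool_pos: [545.0, -31.2, 157.7]
orientation: [179.4, 0.1, 90.5]
force: [-0.1, 0.0, 0.0]
opening: 0.6
```

```bash
python3 look.py s11 scene 170 200 133 100 6;python3 look.py d11 side 220 200 133 100 6;python3 look.py s11f scene 0 0 560 420 1
```

```text
20.9 [545.  -31.2 157.7] [1.794e+02 1.000e-01 9.050e+01] [-0.1  0.   0. ]
20.95 [543.2 -30.  155. ] [179.7   0.   90.6] [ 0.1 -0.2 -1.1]
21.0 [541.8 -29.1 153. ] [179.9  -0.   90.6] [ 0.   0.5 -0.3]
```

View pics/s11.png

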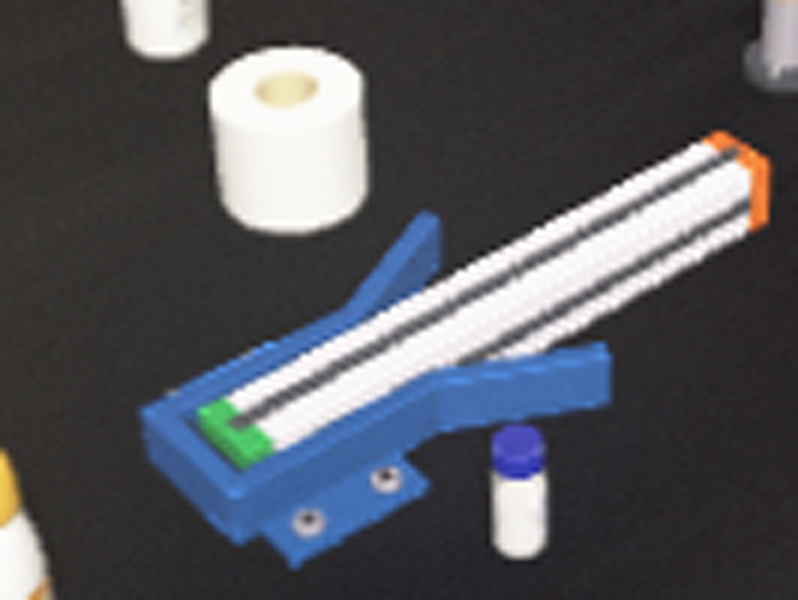

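View pics/d11.png

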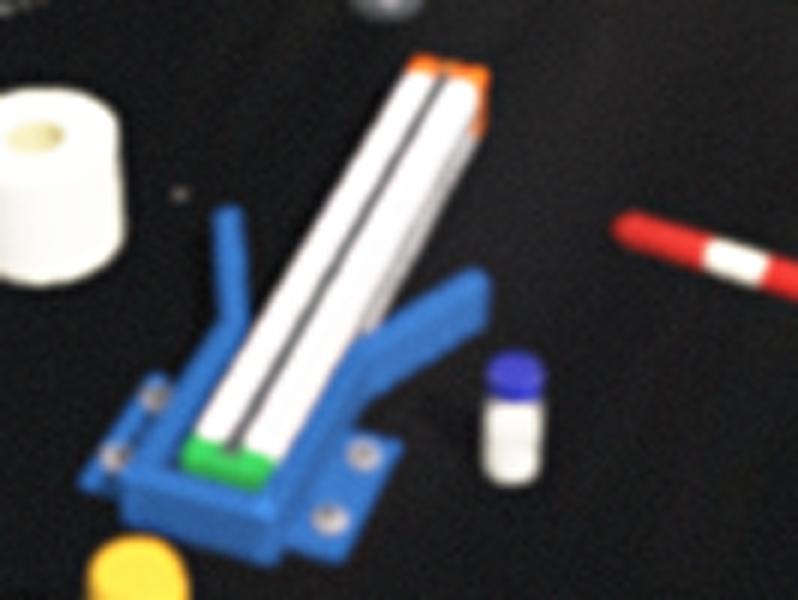

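View pics/s11f.png

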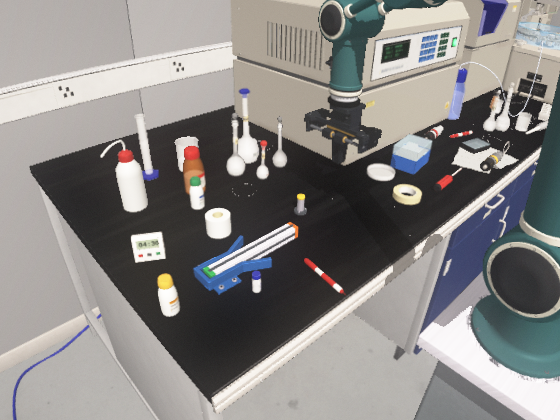

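The rail is home and flat, with its green end at the back of the bay, and the bystanders are unmoved. One last numeric check before handing in.

```bash
python3 m.py scene 170 200 6 198 408 30 247 468 30 715 133 30 768 160 30; echo; python3 m.py side 220 200 6 190 440 30 412 58 30 488 70 30; python3 -c "
from plant import order,sensors
print(sensors.sense()['qvel'].round(2));order.job_done()"
```

```text
[554.6 378.3  30. ]
[517.3 382.7  30. ]
[556.6 122.9  30. ]
[528.6 119.5  30. ]

[554.1 370.7  30. ]
[559.5 118.6  30. ]
[525.3 115.4  30. ]
[ 1.1   1.33  1.04  0.   -0.15 -0.04]
the job is handed in; nothing more can be done
```

The rail is in its blue bay, green end first, and I've handed the job in at about 21 s of the 58 s allowed; it reported no verdict.

**What I did:** I pushed the green end to swing the rail about 40°. I then pushed the orange end round for the remaining 50° or so, past the post on the robot's side. Last, I pushed the orange end along the bay axis until the rail met the stop.

**Last checks:**
- **At the stop:** The tool stalled at y ≈ 107.7 mm while the push force rose from 4.5 to 12 to 20 N. That puts the green end at y ≈ 377 mm, where I estimate the stop to be.
- **Position and angle:** From the pictures, the rail's centre is about 1 mm from the bay's axis (541 mm). Its length is within about 1–2° of it.
- **Uncertainty:** Corner readings of the green end ran from 371 to 383 mm, because the corners were hard to read at this picture size. The push-force stall is the firmer evidence.
- **Surroundings:** In the last pictures the rail lay flat and the bystanders stood where they started. I checked the bystanders by eye, not by measuring.
- **Arm:** It was clear of everything, with no force on the tool, but still settling at about 1°/s when I handed in.

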